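# Pop open the grille-fronted food cupboard

### The job

Open the small cupboard with the wire grille, the hand doing it all by touch: give its handle-less door a light push at the edge away from the hinges so that the touch catch springs it ajar, take the fingers off it, then reach behind its edge and push it wide open, to about a right angle or further, and leave it standing open with the hand clear. Do not pinch or ram the door, leave the plain wooden cupboard shut, and leave the other things where they are.

Things in the scene. Friction and masses are not known exactly. Their poses are not given: they have to be found in the camera images.
- safe: the food cupboard to open: wooden box with wire grille in its top and its door, fixed. 220 mm wide (y), 170 deep (x), 185 tall incl. 30 mm feet. Origin: centre of its underside, on the shelf; x points to its back, y to its left seen from the robot (hinge side), z up. The door covers the whole front; closed, its front face lies at x = -0.106, its back at -0.090, 5 mm before the box
- safe_door (a joint): grille door angle, rad: 0 closed, grows as it opens towards the robot (clockwise from above), stop at 1.75. Pushed in at the free edge with about 3 N (more near the hinge) it gives 4 to 5 mm to a stop (-0.02); the catch trips after about 2.5 mm and, as the finger backs away, pushes the door out to about 0.25. Then it swings with slight friction, stays where left and does not latch again
- safe_edge (a point): upper corner of the grille door at its free edge, on the front face, 183 mm above the shelf; moves with the door. The door is 220 mm wide, 16 mm thick, its underside 32 mm above the shelf. The catch sits inside behind the free edge, low down (64 mm above the shelf, 195 mm from the hinge axis), so the upper part of the gap is clear for fingers
- safe_hinge (a point): top of the grille door's upright hinge axis, 185 mm above the shelf, at x = -0.0875, y = +0.110 of the cupboard; fixed, axes as the cupboard's. Closed, the free edge lies 220 mm from it towards the cupboard's -y
- plain: the other cupboard, to be left shut: same size, solid wooden top and solid wooden door with the same kind of catch, hinged on its right side (-y). Origin: centre of its underside. Which cupboard stands left and which right differs from time to time; about 30 to 200 mm lie between them
- plain_door (a joint): angle of the plain cupboard's door in rad: 0 closed, grows as it opens
- whistle_mid (a point): stainless steel pressure cooker whistle (weight), 29 mm across, 49 mm tall, standing on the back part of the grille cupboard top; not to be moved. The point is its centre, half-way up
- bowl_mid (a point): glass bowl, 116 mm across, 50 mm tall, standing on top of the plain cupboard; not to be moved. The point is its centre, half-way up
- lid_mid (a point): orange silicone pot lid lying flat, 150 mm across, 14 mm tall at its middle knob; low enough to stay under the swinging door; not to be moved. The point is its centre, half-way up
- coaster_mid (a point): round wooden coaster, 96 mm across, 10 mm thick, lying flat; low enough to stay under the swinging door; not to be moved. The point is its centre, half-way up
- spicebox_mid (a point): clear plastic spice box with a white hinged flap, 85 x 130 x 58 mm; not to be moved. The point is its centre, half-way up
- tumbler_mid (a point): steel tumbler, 72 mm across, 90 mm tall; not to be moved. The point is its centre, half-way up
- dabba_mid (a point): lidded steel tin, 92 mm across, 67 mm tall; not to be moved. The point is its centre, half-way up

How it is judged:
By the outcome, as a careful person would: the job done as asked, in the order asked, and still so for the second after the job is handed in, with the robot touching nothing.
It also fails if it takes over 58 s, if anything falls off the work surface, if the arm or the gripper's body presses on something with over 40 N, if the wrist force passes 120 N, or if a joint passes its speed limit or range.

### The arm

A 6-joint arm with a two-finger parallel gripper is mounted at the origin on the work surface. World frame = base frame: x ahead of the robot, y to its left, z up, the work surface at z = 0. Lengths are in m, angles in rad, forces in N, time in s.
With the tool pointing down it reaches from about 0.25 to 0.775 m from the base axis. Payload 4 kg.
Tool frame: the origin (TCP) lies at the very end of the fingers, on their centre line; the grasp point (between the pads) lies 19 mm behind it; z points along the fingers, y is the line along which they close (so a half turn about z gives the same grasp; the last joint's range is limited). The gripper opens to 94 mm and grips with 3 to 60 N. Pads are 16 mm wide; open, the fingers measure 119 mm over their backs; the gripper's body (75 mm by 177 mm) begins 78 mm behind the grasp point.
Start: joints at [-1.292, 0.087, 1.371, -0, 1.684, -0.103], TCP at [0.205, -0.51, 0.206] pointing down, gripper open.
Joint ranges: [-3.1, 3.1], [-0.76, 2.03], [0.27, 2.55], [-1.08, 4.22], [0.17, 2.65], [-2.57, 2.57]. Speed limits (rad/s): [2.79, 2.79, 3.14, 3.14, 3.14, 3.14].

### API

Orientations are given as [roll, pitch, yaw] about the fixed x, y, z axes, in that order (R = Rz(yaw) Ry(pitch) Rx(roll)).
In Python, from station import manip gives the robot as it stands.
- The arm moves only by the tool carry_out, never from a script. Its argument "targets" is a list of rows, each an object with "hand": the opening, from 0 (shut) to 1 (fully open); "travel": the shift along the tool's x, y, z in m, a list of three; "turn": the turn about the tool's z in degrees. A call has 1 to 5 rows; each row shifts and turns the commanded pose from where the row before left it, along the tool's axes as they then stand; what a row does not reach is not made up. A row lasts 1/12 s, in which the tool goes at most 41.7 mm and 7.16 degrees, less where a joint would pass 70% of its speed; a pose out of reach is approached as far as the arm can. A call with a gripper value outside its range is refused whole. The fingers move at their own pace and stop on an object; "newtons" is the grip in N (left out, the last holds). Time passes only in rows, so rows that do not move let the fingers close. It gives the time, the measured TCP pose, the force, the opening and the grip force at its end, in the units of the state.
- manip.read_state(): the state, without advancing time (a new reading comes with each control period).
- manip.read_camera(name): name is "scene" or "side" or "wrist"; returns (picture, depth): 420x560x3 uint8, red, green, blue; 420x560 float32, m along the optical axis (not along the pixel's ray), 0 where there is no reading.
- manip.camera_params(name): a dict with "fx", "fy", "cx", "cy" (pixels), "D" ([k1, k2, p1, p2, k3] as OpenCV has them; the pictures are not rectified), "R" (3x3) and "t" (3): a world point X has camera coordinates R X + t. Camera axes: x right, y down, z forward; pixel columns grow to the right and rows downward; lengths in m; the calibration is good to about 2 mm. A picture is of the moment at which its call begins: read the wrist's pose just before it. camera_params takes no time and is no camera call; for the wrist camera it gives the pose at the moment of the call.
- manip.job_done(): hands the job in; it is judged then, once.
The state is a dict: "clock": time; "joint_positions": joint angles; "dq": joint speeds; "effort": joint torques, N m; "tool_pos": TCP position; "tool_rot": TCP orientation; "force": force on the tool from outside, world axes, zero at the start; "wrist_torque": the same for the moment, N m; "width": finger opening in m; "gripper_force": force on a finger pad.
Only numpy, scipy, OpenCV 4.12 (cv2) and the standard library are available. Lean on these libraries where they do the work, as an engineer would, in place of code of your own. Each camera call takes 0.05 s, during which the arm holds its last target. There are 200 camera calls.

## Working session

There is one attempt and no reset: what is moved stays moved. The work goes in short steps, Python scripts to look and compute and a tool call to move; the robot and the scene stay as the last step left them, time stands still between calls to the robot, and variables do not carry over. Pictures are saved under pics/ and viewed, at most 10 in all, crops included, and the job is handed in when it is done.

Besides the shell and the picture viewer there is one more tool, called after "Emit:" as a command line: name --argument value ..., lists and objects as JSON in quotes. carry_out: Moves the arm, as the interface text tells. Its arguments: {"type":"object","properties":{"targets":{"type":"array","items":{"type":"object","properties":{"hand":{"type":"number"},"travel":{"type":"array","items":{"type":"number"}},"turn":{"type":"number"}}}},"newtons":{"type":"number"}},"required":["targets"]}

```bash
mkdir -p pics; ls; python3 - <<'E'
from station import manip
import cv2,numpy as np
s=manip.read_state();print({k:np.round(v,3).tolist() for k,v in s.items()})
for n in("scene","side"):
    p,d=manip.read_camera(n);cv2.imwrite(f"pics/{n}0.png",p[:,:,::-1]);c=manip.camera_params(n);np.savez(f"{n}0.npz",p=p,d=d,**{k:np.array(v) for k,v in c.items()})
    print(n,np.round(-np.array(c["R"]).T@c["t"],3))
E
```

```text
pics
{'clock': 0.0, 'joint_positions': [-1.292, 0.088, 1.372, -0.0, 1.684, -0.103], 'dq': [0.001, 0.001, -0.001, -0.001, -0.0, -0.002], 'effort': [-0.001, -34.018, -30.243, 0.072, 0.033, -0.0], 'tool_pos': [0.205, -0.51, 0.204], 'tool_rot': [-3.139, -0.0, 0.382], 'force': [-0.251, -0.188, -0.294], 'wrist_torque': [-0.035, -0.018, 0.062], 'gripper_force': 0.0, 'width': 0.094}
scene [ 0.23  -0.518  1.365]
side [ 0.544 -0.713  1.306]
```

View pics/scene0.png

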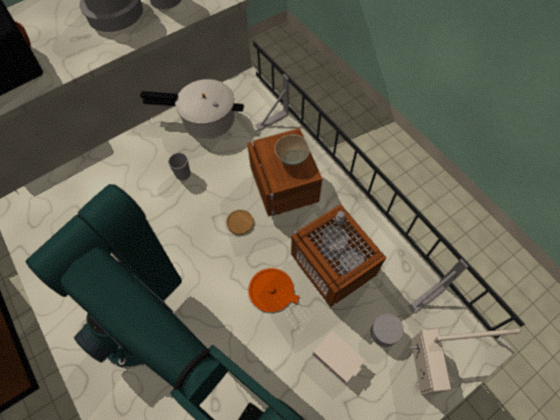

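View pics/side0.png

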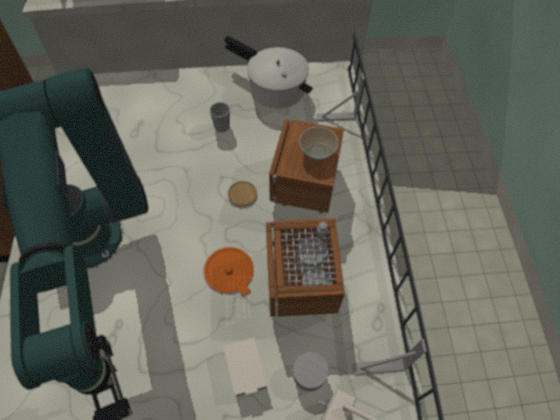

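The grille cupboard is the right-hand one: its top spans about (268,222)-(342,292) in side, with the lid in front of it. The plain cupboard with the bowl is at (275-342,122-208). The spice box (245,365) and tin (310,370) are to the right. Next I'll fit the cupboard from depth.

```bash
cat > h.py <<'E'
import cv2,numpy as np
def cloud(f):
    z=np.load(f);d=z["d"];K=np.array([[z["fx"],0,z["cx"]],[0,z["fy"],z["cy"]],[0,0,1]],float)
    v,u=np.mgrid[:420,:560];uv=np.stack([u,v],-1).reshape(-1,1,2).astype(np.float64)
    n=cv2.undistortPoints(uv,K,z["D"].astype(float)).reshape(420,560,2)
    c=np.dstack([n*d[...,None],d]);X=(c-z["t"])@z["R"];X[d==0]=np.nan
    return X,z["p"]
E
python3 - <<'E'
from h import *
for n,b in(("scene",(285,200,390,305)),("side",(258,210,350,318))):
    X,p=cloud(n+"0.npz");x0,y0,x1,y1=b;Q=X[y0:y1,x0:x1].reshape(-1,3)
    print(n,np.round(np.histogram(Q[:,2],bins=np.arange(-.02,.26,.02)),2)[0] if 0 else np.histogram(Q[:,2][~np.isnan(Q[:,2])],bins=np.arange(-.02,.26,.02))[0])
    T=Q[(Q[:,2]>.172)&(Q[:,2]<.2)];print(len(T),np.nanmedian(T[:,2]))
    r=cv2.minAreaRect(T[:,:2].astype(np.float32));print(r,cv2.boxPoints(r).round(3).tolist())
    W=Q[Q[:,2]>.205];print("whistle",len(W),W.mean(0) if len(W) else 0)
# other things, side view: medians of heights at pixels
X,p=cloud("side0.npz")
for k,(u,v) in dict(lid=(229,270),coaster=(242,193),spice=(245,365),tin=(310,368),tumbler=(221,108),plainFL=(282,125),plainFR=(275,165),pan=(343,408)).items(): print(k,np.nanmedian(X[v-2:v+3,u-2:u+3].reshape(-1,3),0).round(3))
Q=X[210:318,258:350];m=(Q[...,2]>.172)&(Q[...,2]<.2)
for r in range(0,108,6): 
    row=Q[r][m[r]]
    if len(row): print(r+210,row[0].round(3),row[-1].round(3))
im=cv2.resize(p[190:340,190:400],None,fx=3.8,fy=3.8,interpolation=cv2.INTER_CUBIC);cv2.imwrite("pics/crop.png",im[:600,:,::-1])
E
```

```text
scene [3176 1663  428  512  385  362  647  595  243  610 2209   48   42    0]
2688 0.18257453970225443
((0.6495128870010376, -0.18832024931907654), (0.22567220032215118, 0.19316208362579346), 89.11441802978516) [[0.5509999990463257, -0.30000001192092896], [0.7440000176429749, -0.30300000309944153], [0.7480000257492065, -0.07699999958276749], [0.5550000071525574, -0.07400000095367432]]
whistle 82 [ 0.70049187 -0.12977356  0.22105089]
side [1321 1696  336  628  328  324  662  764  219  331 3162   65   56    0]
3373 0.18446591971122325
((0.652364194393158, -0.18758970499038696), (0.22526705265045166, 0.19207720458507538), 89.2231674194336) [[0.5550000071525574, -0.29899999499320984], [0.746999979019165, -0.3019999861717224], [0.75, -0.07599999755620956], [0.5580000281333923, -0.07400000095367432]]
whistle 110 [ 0.70450579 -0.13158679  0.22263679]
lid [ 0.443 -0.14   0.012]
coaster [0.49  0.131 0.008]
spice [ 0.483 -0.431  0.058]
tin [ 0.65  -0.453  0.067]
tumbler [0.427 0.463 0.063]
plainFL [0.635 0.414 0.005]
plainFR [0.596 0.112 0.183]
pan [ 0.71  -0.567  0.146]
222 [ 0.56  -0.079  0.182] [ 0.748 -0.093  0.184]
228 [ 0.559 -0.099  0.184] [ 0.748 -0.112  0.184]
234 [ 0.558 -0.115  0.179] [ 0.745 -0.131  0.187]
240 [ 0.559 -0.137  0.187] [ 0.745 -0.15   0.188]
246 [ 0.558 -0.151  0.178] [ 0.746 -0.166  0.184]
252 [ 0.557 -0.172  0.185] [ 0.746 -0.184  0.184]
258 [ 0.559 -0.188  0.183] [ 0.747 -0.2    0.181]
264 [ 0.558 -0.204  0.181] [ 0.747 -0.218  0.182]
270 [ 0.557 -0.221  0.18 ] [ 0.748 -0.235  0.183]
276 [ 0.556 -0.238  0.181] [ 0.744 -0.255  0.19 ]
282 [ 0.557 -0.255  0.183] [ 0.745 -0.269  0.184]
288 [ 0.556 -0.273  0.186] [ 0.745 -0.286  0.186]
294 [ 0.555 -0.288  0.184] [ 0.744 -0.3    0.181]
```

View pics/crop.png

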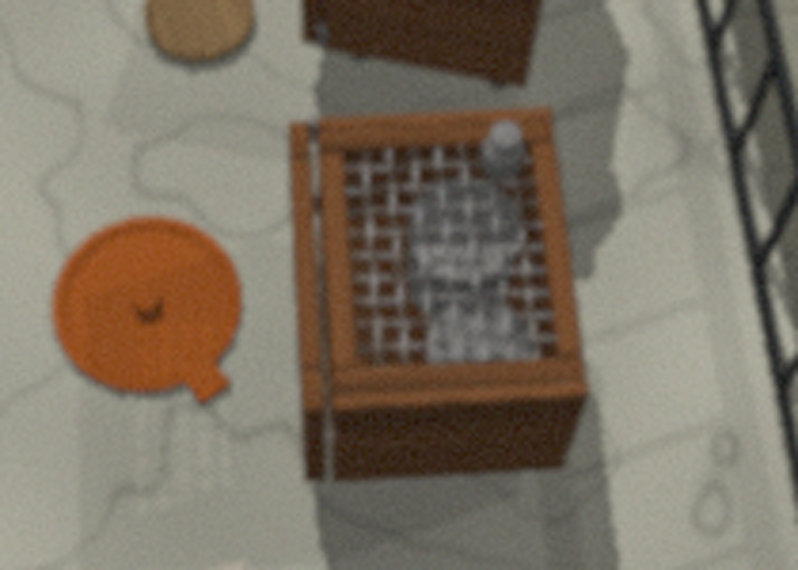

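The grille door's front face is at x≈0.556, its free edge at y≈-0.298 and its hinge near (0.577,-0.077). First I'll square the tool and close the fingers, then approach.

Emit:
carry_out --targets '[{"hand": 0, "travel": [0, 0, 0], "turn": 5.5}, {"hand": 0, "travel": [0, 0, 0], "turn": 5.5}, {"hand": 0, "travel": [0, 0, 0], "turn": 5.5}, {"hand": 0, "travel": [0, 0, 0], "turn": 5.4}, {"hand": 0, "travel": [0, 0, 0], "turn": 0}]' --newtons 5

```text
clock: 0.52
tool_pos: [0.2049, -0.5101, 0.2048]
tool_rot: [-3.14, 0.0, -0.002]
force: [0.4, 0.5, 0.3]
width: 0.0642
gripper_force: 0.0
```

Emit:
carry_out --targets '[{"hand": 0, "travel": [0.026, -0.022, 0], "turn": 0}, {"hand": 0, "travel": [0.026, -0.022, 0], "turn": 0}, {"hand": 0, "travel": [0.026, -0.022, 0], "turn": 0}, {"hand": 0, "travel": [0.026, -0.022, 0], "turn": 0}, {"hand": 0, "travel": [0.026, -0.022, 0], "turn": 0}]'

```text
clock: 0.93
tool_pos: [0.3358, -0.3992, 0.2051]
tool_rot: [-3.141, 0.0, 0.002]
force: [1.2, 0.1, 0.6]
width: 0.0306
gripper_force: 0.0
```

Emit:
carry_out --targets '[{"hand": 0, "travel": [0.026, -0.022, 0.012], "turn": 0}, {"hand": 0, "travel": [0.026, -0.022, 0.012], "turn": 0}, {"hand": 0, "travel": [0.026, -0.022, 0.012], "turn": 0}, {"hand": 0, "travel": [0.026, -0.022, 0.012], "turn": 0}, {"hand": 0, "travel": [0.026, -0.022, 0.012], "turn": 0}]'

```text
clock: 1.35
tool_pos: [0.4659, -0.2891, 0.1447]
tool_rot: [-3.142, 0.0, 0.002]
force: [0.3, -0.3, -0.1]
width: 0.0005
gripper_force: 0.0
```

Emit:
carry_out --targets '[{"hand": 0, "travel": [0.018, 0, 0.002], "turn": 0}, {"hand": 0, "travel": [0.018, 0, 0], "turn": 0}, {"hand": 0, "travel": [0.018, -0.002, 0], "turn": 0}, {"hand": 0, "travel": [0.011, 0, 0], "turn": 0}, {"hand": 0, "travel": [0, 0, 0], "turn": 0}]'

```text
clock: 1.77
tool_pos: [0.5315, -0.2879, 0.1424]
tool_rot: [-3.141, 0.0, 0.004]
force: [0.5, -0.1, -0.1]
width: 0.0005
gripper_force: 0.0
```

```bash
python3 - <<'E'
from station import manip
import cv2,numpy as np
p,d=manip.read_camera("wrist");cv2.imwrite("pics/w1.png",p[:,:,::-1])
E
```

```text
(no output)
```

View pics/w1.png

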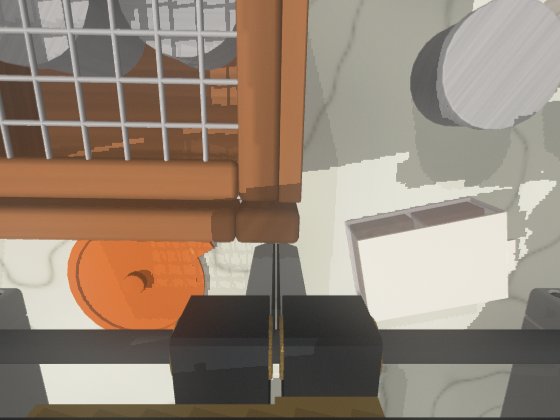

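The closed fingertips, at about (275,245), sit in front of the door's free stile (236–298, row 220) with a small gap. I'll creep in to contact.

Emit:
carry_out --targets '[{"hand": 0, "travel": [0.004, 0, 0], "turn": 0}, {"hand": 0, "travel": [0.004, 0, 0], "turn": 0}, {"hand": 0, "travel": [0.003, 0, 0], "turn": 0}, {"hand": 0, "travel": [0, 0, 0], "turn": 0}]'

```text
clock: 2.15
tool_pos: [0.5411, -0.2888, 0.1436]
tool_rot: [3.141, -0.0, -0.0]
force: [-0.0, 0.2, -0.1]
width: 0.0008
gripper_force: 0.0
```

Emit:
carry_out --targets '[{"hand": 0, "travel": [0.001, 0, 0], "turn": 0}, {"hand": 0, "travel": [0.001, 0, 0], "turn": 0}, {"hand": 0, "travel": [0, 0, 0], "turn": 0}]'

```text
clock: 2.4
tool_pos: [0.543, -0.2887, 0.1436]
tool_rot: [3.141, -0.0, -0.001]
force: [-0.2, 0.2, -1.1]
width: 0.0003
gripper_force: 0.0
```

Emit:
carry_out --targets '[{"hand": 0, "travel": [0.001, 0, 0], "turn": 0}, {"hand": 0, "travel": [0.001, 0, 0], "turn": 0}, {"hand": 0, "travel": [0, 0, 0], "turn": 0}]'

```text
clock: 2.65
tool_pos: [0.545, -0.2886, 0.1435]
tool_rot: [3.141, 0.0, -0.0]
force: [-0.2, 0.5, -0.7]
width: 0.0003
gripper_force: 0.1
```

Emit:
carry_out --targets '[{"hand": 0, "travel": [0.001, 0, 0], "turn": 0}, {"hand": 0, "travel": [0, 0, 0], "turn": 0}]'

```text
clock: 2.82
tool_pos: [0.5455, -0.2886, 0.1435]
tool_rot: [3.142, 0.001, -0.001]
force: [-3.3, -0.5, 1.2]
width: 0.0007
gripper_force: 1.2
```

Contact is at x≈0.545. I'll push about 3 mm.

Emit:
carry_out --targets '[{"hand": 0, "travel": [0.001, 0, 0], "turn": 0}, {"hand": 0, "travel": [0.001, 0, 0], "turn": 0}, {"hand": 0, "travel": [0, 0, 0], "turn": 0}]'

```text
clock: 3.07
tool_pos: [0.5478, -0.2889, 0.1435]
tool_rot: [3.141, 0.001, -0.001]
force: [-2.1, -0.8, 1.3]
width: 0.0006
gripper_force: 1.5
```

Emit:
carry_out --targets '[{"hand": 0, "travel": [0.001, 0, 0], "turn": 0}, {"hand": 0, "travel": [0.0005, 0, 0], "turn": 0}, {"hand": 0, "travel": [0, 0, 0], "turn": 0}]'

```text
clock: 3.32
tool_pos: [0.5495, -0.289, 0.1435]
tool_rot: [3.141, 0.0, -0.001]
force: [-3.3, -2.0, 1.6]
width: 0.0006
gripper_force: 1.7
```

Emit:
carry_out --targets '[{"hand": 0, "travel": [-0.006, 0, 0], "turn": 0}, {"hand": 0, "travel": [-0.015, 0, 0], "turn": 0}, {"hand": 0, "travel": [-0.025, 0, 0], "turn": 0}, {"hand": 0, "travel": [-0.03, 0, 0], "turn": 0}, {"hand": 0, "travel": [-0.03, 0, 0], "turn": 0}]'

```text
clock: 3.73
tool_pos: [0.4434, -0.2878, 0.1432]
tool_rot: [-3.141, -0.002, 0.001]
force: [-0.5, -0.0, 0.6]
width: 0.0005
gripper_force: 0.0
```

Emit:
carry_out --targets '[{"hand": 0, "travel": [0, 0.02, -0.01], "turn": 0}, {"hand": 0, "travel": [0, 0.03, -0.02], "turn": 0}, {"hand": 0, "travel": [0, 0.03, -0.02], "turn": 0}, {"hand": 0, "travel": [0, 0, 0], "turn": 0}]'

```text
clock: 4.07
tool_pos: [0.4447, -0.3738, 0.1978]
tool_rot: [3.134, -0.007, -0.004]
force: [0.0, -0.2, -0.1]
width: 0.0009
gripper_force: 0.0
```

```bash
python3 - <<'E'
from station import manip
from h import *
c=manip.camera_params("side");p,d=manip.read_camera("side");np.savez("side1.npz",p=p,d=d,**{k:np.array(v) for k,v in c.items()})
X,p=cloud("side1.npz")
Q=X[205:318,225:350];m=(Q[...,2]>.172)&(Q[...,2]<.195)
for r in range(14,113,6):
    row=Q[r][m[r]]
    if len(row): print(r+205,row[0].round(3),row[-1].round(3))
cv2.imwrite("pics/s1.png",cv2.resize(p[190:340,190:400],None,fx=3.8,fy=3.8)[:600,:,::-1])
E
```

```text
219 [ 0.686 -0.079  0.183] [ 0.749 -0.083  0.183]
225 [ 0.556 -0.089  0.184] [ 0.746 -0.103  0.185]
231 [ 0.55  -0.105  0.179] [ 0.747 -0.12   0.182]
237 [ 0.546 -0.126  0.185] [ 0.746 -0.141  0.188]
243 [ 0.54  -0.141  0.18 ] [ 0.747 -0.159  0.187]
249 [ 0.537 -0.16   0.181] [ 0.745 -0.174  0.181]
255 [ 0.533 -0.176  0.179] [ 0.745 -0.194  0.187]
261 [ 0.527 -0.196  0.185] [ 0.746 -0.21   0.184]
267 [ 0.524 -0.211  0.181] [ 0.746 -0.228  0.186]
273 [ 0.518 -0.229  0.187] [ 0.746 -0.245  0.188]
279 [ 0.512 -0.242  0.179] [ 0.746 -0.262  0.186]
285 [ 0.509 -0.262  0.188] [ 0.747 -0.277  0.183]
291 [ 0.506 -0.277  0.186] [ 0.747 -0.293  0.183]
297 [ 0.577 -0.297  0.183] [ 0.648 -0.3    0.177]
```

View pics/s1.png

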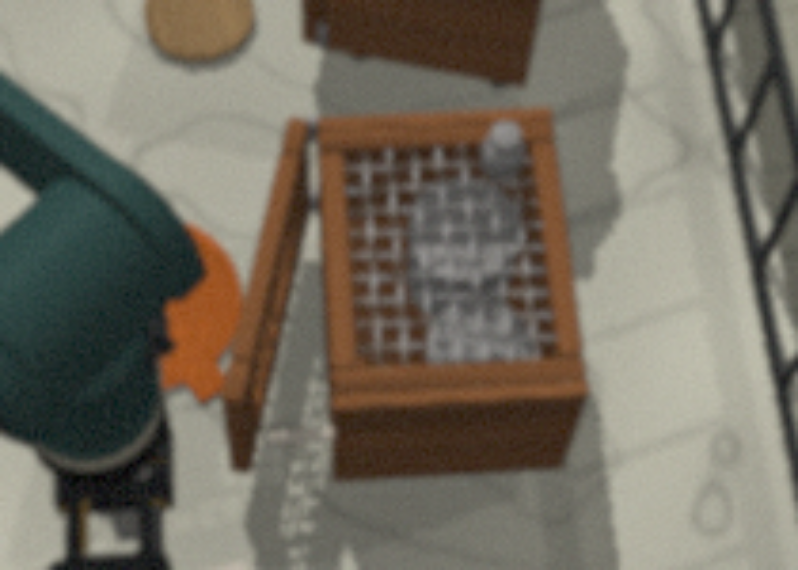

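The door is ajar at about 0.26 rad, with its free corner near (0.503,-0.287) and the gap clear (crop 240–335, row 430). I'll go round the edge into the gap.

Emit:
carry_out --targets '[{"hand": 0, "travel": [0.026, -0.005, 0], "turn": 0}, {"hand": 0, "travel": [0.026, -0.005, 0.013], "turn": 0}, {"hand": 0, "travel": [0.026, -0.005, 0.02], "turn": 0}, {"hand": 0, "travel": [0.026, -0.005, 0.02], "turn": 0}, {"hand": 0, "travel": [0, 0, 0], "turn": 0}]'

```text
clock: 4.53
tool_pos: [0.5493, -0.3433, 0.1328]
tool_rot: [-3.133, 0.006, 0.005]
force: [-0.4, 0.7, -0.9]
width: 0.0005
gripper_force: 0.0
```

Emit:
carry_out --targets '[{"hand": 0, "travel": [0, -0.018, 0], "turn": 0}, {"hand": 0, "travel": [0, -0.018, 0], "turn": 0}, {"hand": 0, "travel": [0, -0.018, 0], "turn": 0}, {"hand": 0, "travel": [0, -0.018, 0], "turn": 0}, {"hand": 0, "travel": [0, 0, 0], "turn": 0}]'

```text
clock: 4.95
tool_pos: [0.5476, -0.2724, 0.1409]
tool_rot: [-3.14, -0.001, 0.003]
force: [-0.0, 0.1, 0.0]
width: 0.0003
gripper_force: 0.0
```

Emit:
carry_out --targets '[{"hand": 0, "travel": [-0.0096, -0.002, 0], "turn": 0}, {"hand": 0, "travel": [-0.0096, -0.002, 0], "turn": 0}, {"hand": 0, "travel": [-0.0094, -0.003, 0], "turn": 0}, {"hand": 0, "travel": [-0.0093, -0.003, 0], "turn": 0}, {"hand": 0, "travel": [-0.0091, -0.004, 0], "turn": 0}]'

```text
clock: 5.37
tool_pos: [0.4996, -0.2626, 0.1407]
tool_rot: [3.141, -0.001, -0.001]
force: [0.6, -0.2, 0.2]
width: 0.0002
gripper_force: 0.1
```

Emit:
carry_out --targets '[{"hand": 0, "travel": [-0.014, -0.007, 0], "turn": 0}, {"hand": 0, "travel": [-0.014, -0.008, 0], "turn": 0}, {"hand": 0, "travel": [-0.013, -0.009, 0], "turn": 0}, {"hand": 0, "travel": [-0.012, -0.01, 0], "turn": 0}, {"hand": 0, "travel": [-0.011, -0.011, 0], "turn": 0}]'

```text
clock: 5.78
tool_pos: [0.4353, -0.2173, 0.1406]
tool_rot: [3.141, -0.0, -0.001]
force: [0.8, -0.3, -0.3]
width: 0.0007
gripper_force: 0.1
```

Emit:
carry_out --targets '[{"hand": 0, "travel": [-0.0105, -0.012, 0], "turn": 0}, {"hand": 0, "travel": [-0.0095, -0.0125, 0], "turn": 0}, {"hand": 0, "travel": [-0.0085, -0.013, 0], "turn": 0}, {"hand": 0, "travel": [-0.0075, -0.014, 0], "turn": 0}, {"hand": 0, "travel": [-0.006, -0.0145, 0], "turn": 0}]'

```text
clock: 6.2
tool_pos: [0.3935, -0.1511, 0.1406]
tool_rot: [3.141, -0.001, -0.002]
force: [0.4, -0.7, -0.9]
width: 0.0003
gripper_force: 0.1
```

Emit:
carry_out --targets '[{"hand": 0, "travel": [-0.005, -0.015, 0], "turn": 0}, {"hand": 0, "travel": [-0.004, -0.0155, 0], "turn": 0}, {"hand": 0, "travel": [-0.003, -0.0155, 0], "turn": 0}, {"hand": 0, "travel": [-0.001, -0.012, 0], "turn": 0}, {"hand": 0, "travel": [0, 0, 0], "turn": 0}]'

```text
clock: 6.62
tool_pos: [0.3808, -0.092, 0.1406]
tool_rot: [-3.141, -0.001, 0.001]
force: [0.5, 0.1, -0.1]
width: 0.0007
gripper_force: 0.0
```

```bash
python3 - <<'E'
from station import manip
from h import *
p,d=manip.read_camera("side")
cv2.imwrite("pics/s2.png",p[:,:,::-1])
E
```

```text
(no output)
```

View pics/s2.png

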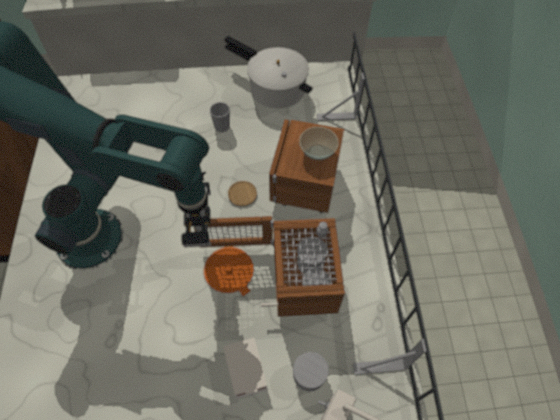

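The door now stands at about a right angle (row 230, 205–272), with the hand behind its end. A small extra push, then back off sideways and rise clear.

Emit:
carry_out --targets '[{"hand": 0, "travel": [0, -0.008, 0], "turn": 0}, {"hand": 0, "travel": [0, -0.006, 0], "turn": 0}, {"hand": 0, "travel": [0, 0, 0], "turn": 0}]'

```text
clock: 6.92
tool_pos: [0.3816, -0.079, 0.1404]
tool_rot: [-3.141, 0.0, -0.0]
force: [-0.9, -0.5, 0.0]
width: 0.0003
gripper_force: 0.0
```

Emit:
carry_out --targets '[{"hand": 0, "travel": [0, 0.01, 0], "turn": 0}, {"hand": 0, "travel": [0, 0.025, 0], "turn": 0}, {"hand": 0, "travel": [0, 0.03, 0], "turn": 0}, {"hand": 0, "travel": [0, 0.03, -0.01], "turn": 0}, {"hand": 0, "travel": [0, 0.03, -0.03], "turn": 0}]'

```text
clock: 7.33
tool_pos: [0.3787, -0.2046, 0.1757]
tool_rot: [-3.136, 0.008, -0.001]
force: [1.2, 0.7, 0.7]
width: 0.0003
gripper_force: 0.0
```

Emit:
carry_out --targets '[{"hand": 0, "travel": [0, 0.03, -0.03], "turn": 0}, {"hand": 0, "travel": [0, 0.03, -0.03], "turn": 0}, {"hand": 0, "travel": [0, 0.03, 0], "turn": 0}, {"hand": 0, "travel": [0, 0.03, 0], "turn": 0}, {"hand": 0, "travel": [0, 0, 0], "turn": 0}]'

```text
clock: 7.75
tool_pos: [0.3805, -0.3287, 0.2383]
tool_rot: [3.139, 0.001, -0.006]
force: [-1.4, 0.4, -0.9]
width: 0.0009
gripper_force: 0.0
```

```bash
python3 - <<'E'
from station import manip
from h import *
c=manip.camera_params("side");p,d=manip.read_camera("side");np.savez("side2.npz",p=p,d=d,**{k:np.array(v) for k,v in c.items()})
X,p=cloud("side2.npz")
Q=X[185:260,185:280].reshape(-1,3);Q=Q[(Q[:,2]>.172)&(Q[:,2]<.195)&(Q[:,0]<.55)]
print(len(Q),Q.min(0),Q.max(0));vx,vy,a,b=cv2.fitLine(Q[:,:2].astype(np.float32),cv2.DIST_HUBER,0,.01,.01).ravel();print(vx,vy,a,b)
print(manip.read_state()["force"])
cv2.imwrite("pics/s3.png",p[:,:,::-1])
E
```

```text
415 [ 0.37539135 -0.07665337  0.17215819] [ 0.54964448 -0.0444585   0.1910028 ]
0.9971238 -0.075790204 0.4611977 -0.06297964
[ 0.21560198  0.01858028 -1.25849873]
```

View pics/s3.png

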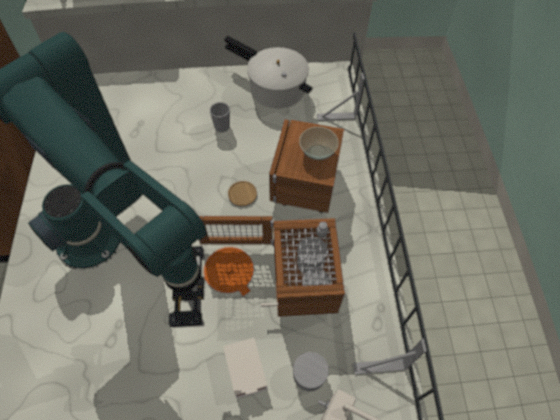

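The door stands at about 1.63 rad (row 228, 200–272). The hand is clear at (185,310), the plain cupboard is shut and the other things are where they were.

```bash
python3 -c "
from station import manip
print(manip.job_done())"
```

```text
the job is handed in; nothing more can be done
None
```

The grille cupboard's door was sprung ajar by a light push, then pushed open from behind its edge to about 1.63 rad (93°), and the job is handed in with the hand clear; the plain cupboard is still shut and the last picture shows nothing else moved.

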